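Tip the walnuts from the scoop into the tin and shut it

ROBOT

A 7-joint arm with a two-finger parallel gripper is mounted at the origin on a cart in front of the work surface, level with it; the furniture and walls round the work are solid. World frame = base frame: x ahead of the robot, y to its left, z up, the work surface at z = 0. Lengths are in m, angles in rad, forces in N, time in s.
With the tool pointing down it reaches from about 0.425 to 0.925 m from the base axis. Payload 6.8 kg.
Tool frame: the origin (TCP) lies midway between the tips of the shut fingers; the grasp point (between the pads) lies 19 mm behind it; x points along the fingers, y is the direction in which the jaws open and shut, and the axes are right-handed (so a half turn about x gives the same grasp; the last joint's range is limited). The gripper opens to 85 mm and grips with 20 to 120 N. Pads are 22 mm wide; open, the fingers measure 114 mm over their backs; the gripper's body (76 mm by 85 mm) begins 54 mm behind the grasp point. The pads swing forward as they close: fully open they stand 13 mm farther back than shut.
Start: joints at [-1.211, 0.477, 0.022, 1.555, -0.011, 1.109, -0.083], TCP at [0.304, 0.602, 0.231] pointing down, gripper open.
Joint ranges: [-2.96, 2.96], [-0.34, 2.1], [-1.41, 1.46], [0.24, 2.44], [-1.37, 4.51], [0.17, 1.92], [-2.96, 2.96]. Speed limits (rad/s): [2.39, 2.39, 3.14, 3.14, 3.14, 3.14, 3.14].

INTERFACE

Orientations are given as a rotation vector (axis times angle).
In Python, from bench import r, viewer, nets gives the robot as it stands.
- The arm moves only by the shell command python3 -m pendant 'ROWS' [FORCE]. ROWS is JSON, one flat list of numbers, 5 for each row, row after row: the finger opening in mm, from 0 to 85.4, then the shift along the tool's x, y, z in mm, then the turn about the tool's x in rad. A call has 1 to 20 rows; each row shifts and turns the commanded pose from where the row before left it, along the tool's axes as they then stand; what a row does not reach is not made up. A row lasts 1/8 s, in which the tool goes at most 62.5 mm and 10.7 degrees, less where a joint would pass 70% of its speed; a pose out of reach is approached as far as the arm can. A call with a gripper value outside its range is refused whole. The fingers move at their own pace and stop on an object; FORCE is the grip in N (left out, the last holds). Time passes only in rows, so rows that do not move let the fingers close. It gives the time, the measured TCP pose, the force and the opening at its end, in the units of the state.
- r.get_obs(): the state, without advancing time (a new reading comes with each control period).
- viewer.grab_frame(name): name is "side" or "top" or "wrist"; returns (picture, depth): 384x512x3 uint8, red, green, blue; 384x512 float32, m along the optical axis (not along the pixel's ray), 0 where there is no reading.
- viewer.calibration(name): a dict with "mtx" (3x3 intrinsics, pixels), "world_to_cam" (4x4, takes a point from world to camera coordinates). Camera axes: x right, y up, looking along -z (the intrinsics and any distortion apply to the point x, -y, -z); pixel columns grow to the right and rows downward; lengths in m; the calibration is good to about 2 mm. A picture is of the moment at which its call begins: read the wrist's pose just before it. calibration takes no time and is no camera call; for the wrist camera it gives the pose at the moment of the call.
- r.hand_in(): hands the job in, once; it reports no verdict.
Trained networks look in the newest picture that a camera, given by its name, has taken for a name from the list of things; names that differ only in an ending like _2 or _b are one class to them, and where a whole thing is asked for, a point or a joint stands for the part that bears it (a point fixed in the world has none). Each returns a list of dicts, best first, with "score" (0 to 1); they miss things now and then, are a little off and sometimes report something else, mostly with a low value. They report only what shows in the picture. A call takes as long as a camera call.
- nets.look_for(name, camera): "location" ([x, y, z] in m, in world coordinates, good to about 4 mm: the middle of the surface that is visible of it).
- nets.silhouettes(name, camera): "mask" (384x512 bool, what is visible of it).
The state is a dict: "clock": time; "joints": joint angles; "qvel": joint speeds; "tau": joint torques, N m; "tcp_pos": TCP position; "orientation": TCP orientation; "contact_force": force on the tool from outside, world axes, zero at the start; "moment": the same for the moment, N m; "grip_width": finger opening in m.
Only numpy, scipy, OpenCV 4.12 (cv2) and the standard library are available. Lean on these libraries where they do the work, as an engineer would, in place of code of your own. Each camera call takes 0.05 s, during which the arm holds its last target. There are 200 camera calls.

TASK

Put the three walnuts from the nut scoop away in the open tin: carry the scoop level, rest the lip of its spout just inside the tin's mouth before you tilt it, and tip all three in with the lip still in the mouth, without touching the walnuts or spilling any on the worktop. Then stand the empty scoop upright on the worktop again and, after that, push the tin's hinged lid fully shut, with the tin left standing upright. Leave the pepper mill and the two lidded jars behind where they are.

Things in the scene. Friction and masses are not known exactly. Their poses are not given: they have to be found in the camera images.
- scoop: Aluminium nut scoop, 188 x 48 x 100 mm, loose, 0.22 kg. Origin on its underside, under the trough's middle; +x to the spout, z up. Trough 42 mm wide inside, three walnuts in file; floor rises 10 degrees to the spout: level it keeps them, they roll out when the nose is tilted down over 15 degrees; 35 empties it. Front foot ends at x = 32 mm; before it the spout (x = 52 to 79, underside 29.5 mm up) overhangs.
- scoop_grip (a point): Grip point on the scoop's black handle: at x = -20, y = 0, z = 90 mm of the scoop, same axes. The handle is a straight bar along the scoop's x over the trough, 18 mm wide, 20 mm tall, from x = -86 to +18 mm; the walnuts below reach up to 60 mm, the trough's walls to 66 mm. Take it from above across its width.
- scoop_lip (a point): Lower front tip of the scoop's turned-down lip, in the middle of its width: at x = 95, y = 0, z = 17.5 mm of the scoop, same axes; 12 mm below the underside of the spout and 16 mm in front of the bend.
- tin: Square grey storage tin, 88 x 88 mm, 100 mm tall, 0.75 kg, loose. Origin at the centre of its underside; z up; +x points to the side of the hinge (away from the robot, within 0.35 rad). Walls 4 mm, inner floor 8 mm above the worktop.
- tin_mouth (a point): Centre of the tin's mouth, at rim height (100 mm above the worktop), axes of the tin. The mouth is 80 x 80 mm inside.
- tin_lid (a joint): Lid hinge of the tin: 0 shut, 1.57 upright, 2.2 rad leaning back (stop); starts open. Hinge line along the tin's y at rim height, 45.5 mm on +x of the mouth's centre. The lid is a flat plate, 92 x 92 x 5 mm, with a 5 mm tab on its free edge; the hinge is slightly stiff (0.045 N m), so the lid stays where it is put.
- tin_lid_edge (a point): Middle of the free edge of the lid, 92 mm from the hinge line.
- pepper_mill: Bystander: wooden pepper mill, 58 mm across, 170 mm tall; origin under its centre.
- jar_c: Bystander: larger white jar with grey lid, 55 mm across, 104 mm tall; origin under its centre.
- jar_a: Bystander: white jar with grey lid, 52 mm across, 92 mm tall; origin under its centre.
- walnut_1: Walnut, a ball of 36 mm, 20 g, loose; origin at its centre. Number 1 of 3 in the scoop's trough, at its closed rear end.
- walnut_2: Walnut, a ball of 36 mm, 20 g, loose; origin at its centre. Number 2 of 3 in the scoop's trough, in the middle.
- walnut_3: Walnut, a ball of 36 mm, 20 g, loose; origin at its centre. Number 3 of 3 in the scoop's trough, nearest the spout.

How it is judged:
By the outcome, as a careful person would: the job done as asked, in the order asked, and still so for the second after the job is handed in, with the robot touching nothing.
It also fails if it takes over 64 s, if anything falls off the work surface, if the arm or the gripper's body presses on something with over 40 N, if the wrist force passes 120 N, or if a joint passes its speed limit or range.

## Working session

There is one attempt and no reset: what is moved stays moved. The work goes in short steps, Python scripts to look and compute and a shell command to move; the robot and the scene stay as the last step left them, time stands still between calls to the robot, and variables do not carry over. Pictures are saved under pics/ and viewed, about 8 in all and at most 12, crops included, and the job is handed in when it is done.

```bash
mkdir -p pics; ls; python3 - <<'E'
from bench import r,viewer,nets
import cv2,numpy as np
from scipy.spatial.transform import Rotation as R
o=r.get_obs();print(o['clock'],o['tcp_pos'],o['orientation'],o['grip_width']);print(R.from_rotvec(o['orientation']).as_matrix().round(3))
ims=[]
for c in('top','side'):
    im,d=viewer.grab_frame(c);ims.append(im)
    for n in('scoop','tin','tin_lid_edge','tin_mouth','scoop_grip','scoop_lip','pepper_mill','jar_c','jar_a','walnut_1'):
        print(c,n,[(np.round(x['location'],3).tolist(),round(x['score'],2)) for x in nets.look_for(n,c)[:3]])
    cv2.imwrite(f'pics/{c}0.png',im[:,:,::-1])
E
```

```text
pics
0.0 [0.30410105 0.60195549 0.2303345 ] [ 0.36529205  1.53978473 -0.36814379] 0.08568659940687638
[[-0.001  0.451  0.893]
 [-0.002  0.893 -0.451]
 [-1.    -0.002  0.   ]]
top scoop [([0.431, 0.158, 0.034], 0.9), ([0.665, 0.085, 0.102], 0.62), ([0.443, 0.156, 0.047], 0.29)]
top tin [([0.511, -0.21, 0.092], 0.73), ([0.65, 0.001, 0.093], 0.47), ([0.432, 0.157, 0.033], 0.27)]
top tin_lid_edge [([0.553, -0.205, 0.148], 0.79), ([0.512, -0.212, 0.094], 0.41)]
top tin_mouth [([0.509, -0.208, 0.092], 0.84)]
top scoop_grip [([0.431, 0.156, 0.033], 0.7)]
top scoop_lip [([0.427, 0.15, 0.03], 0.58)]
top pepper_mill [([0.655, 0.167, 0.14], 0.69)]
top jar_c [([0.647, 0.003, 0.093], 0.94), ([0.664, 0.085, 0.102], 0.68)]
top jar_a [([0.647, 0.003, 0.093], 0.94), ([0.664, 0.085, 0.102], 0.68)]
top walnut_1 [([0.499, 0.195, 0.04], 0.57)]
side scoop [([0.456, 0.181, 0.05], 0.72)]
side tin [([0.496, -0.166, 0.081], 0.75)]
side tin_lid_edge [([0.556, -0.203, 0.148], 0.72)]
side tin_mouth [([0.494, -0.165, 0.08], 0.89)]
side scoop_grip [([0.454, 0.182, 0.04], 0.66), ([0.468, 0.19, 0.048], 0.56)]
side scoop_lip [([0.656, 0.091, 0.106], 0.64), ([0.455, 0.188, 0.041], 0.63)]
side pepper_mill [([0.667, 0.19, 0.114], 0.7)]
side jar_c [([0.648, 0.022, 0.083], 0.8), ([0.655, 0.093, 0.104], 0.74), ([0.468, 0.192, 0.047], 0.3)]
side jar_a [([0.648, 0.022, 0.083], 0.8), ([0.655, 0.093, 0.104], 0.74), ([0.468, 0.192, 0.047], 0.3)]
side walnut_1 [([0.47, 0.189, 0.048], 0.72), ([0.493, 0.21, 0.044], 0.6), ([0.439, 0.17, 0.051], 0.58)]
```

View pics/top0.png

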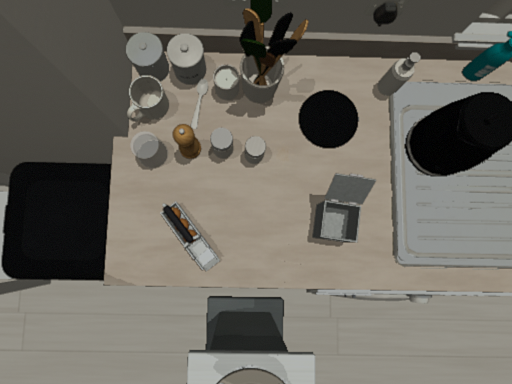

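View pics/side0.png

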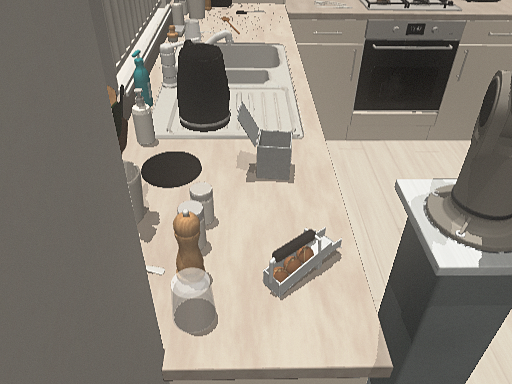

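The top view shows the scoop at about (190,237) with its spout toward the robot and to the right, near (208,258). The open tin is at (338,220) with its hinge on the far side. The side view agrees and shows the walnuts at the scoop's rear. Next I'll fit both poses from the depth images.

```bash
cat > h.py <<'E'
from bench import r,viewer,nets
import numpy as np,cv2
from scipy.spatial.transform import Rotation as R
def cloud(c):
    K=viewer.calibration(c);im,d=viewer.grab_frame(c)
    M=K['mtx'];T=np.linalg.inv(K['world_to_cam'])
    v,u=np.mgrid[0:384,0:512].astype(float)
    p=np.stack([(u-M[0,2])/M[0,0]*d,-(v-M[1,2])/M[1,1]*d,-d],-1)
    P=p@T[:3,:3].T+T[:3,3];P[d==0]=np.nan
    return im,P
def box(P):
    (c,s,a)=cv2.minAreaRect((P[:,:2]*1000).astype(np.float32));return np.round(c,1),np.round(s,1),round(a,1)
E
python3 - <<'E'
from h import *
print(viewer.calibration('top').keys())
for c in('top','side'):
    im,P=cloud(c);x,y,z=P[...,0],P[...,1],P[...,2]
    near=(abs(x-.46)<.13)&(abs(y-.18)<.13)
    dark=im.max(-1)<60
    h=P[near&dark&(z>.085)&(z<.115)];print(c,'handle',len(h),h.mean(0).round(4) if len(h) else '',box(h))
    s=P[near&(z>.012)&(z<.12)];print(' scoop',len(s),box(s))
    t=P[(abs(x-.51)<.09)&(abs(y+.21)<.09)&(z>.09)&(z<.104)];print(' rim',len(t),np.median(t[:,2]).round(4),box(t))
    t=P[(abs(x-.55)<.12)&(abs(y+.21)<.12)&(z>.115)&(z<.2)];print(' lid',len(t),t[:,2].max().round(4),box(t))
    print(' table',np.nanmedian(z[(abs(x-.5)<.1)&(abs(y)<.05)]).round(4))
E
```

```text
dict_keys(['mtx', 'world_to_cam'])
top handle 330 [0.4635 0.1813 0.0995] (array([463.7, 182. ]), array([102.7,  17.1]), 38.9)
 scoop 1522 (array([438.5, 162.2]), array([189.8,  48.4]), 39.1)
 rim 380 0.0992 (array([ 482.3, -200.5]), array([90.5, 94.6]), 83.1)
 lid 954 0.1861 (array([ 554.4, -209.5]), array([92.1, 45.3]), 82.4)
 table 0.0003
side handle 40 [0.477  0.1969 0.0927] (array([465.1, 186.9]), array([99.6, 15.6]), 37.4)
 scoop 2584 (array([438.6, 163. ]), array([193.1,  50.4]), 38.9)
 rim 338 0.0975 (array([ 482.3, -199.9]), array([94.9, 93.1]), 82.3)
 lid 403 0.1859 (array([ 555.1, -207.8]), array([94.5, 43.2]), 81.2)
 table 0.0006
```

Top and side agree. The scoop's origin is about (438.5, 162) mm with heading −141°. The tin is centred at about (481, −200) mm with yaw −7.5°, and its lid is at about 1.95 rad. The tool can only turn about its own vertical axis, so the scoop has to pivot between the pads. I'll grip the handle near its rear end.

```bash
python3 -m pendant '[50,0,0,0,0.181,50,0,0,0,0.181,50,0,0,0,0.181,50,0,0,0,0.181,50,0,0,0,0.181,50,0,0,0,0.181,50,0,0,0,0.181,50,0,0,0,0.181,50,0,0,0,0.181,50,0,0,0,0.181,50,0,0,0,0.183,50,0,53,13,0,50,0,53,13,0,50,0,53,13,0,50,0,53,13,0,50,0,53,13,0,50,0,53,13,0,50,0,53,13,0,50,0,53,13,0,50,0,0,0,0]' 20; cat >> h.py <<'E'
def st():
    o=r.get_obs();A=R.from_rotvec(o['orientation']).as_matrix()
    print('t',round(o['clock'],2),'tcp',(o['tcp_pos']*1000).round(1),'yawY',np.degrees(np.arctan2(A[1,1],A[0,1])).round(1),'xz',A[2,0].round(4),'w',round(o['grip_width']*1000,1),'F',np.round(o['contact_force'],2),'M',np.round(o['moment'],3),'q',np.round(o['joints'],2))
    return o['tcp_pos']*1000,A
E
python3 - <<'E'
from h import *
p,A=st();print((A.T@(np.array([491.3,204.8,72])-p)).round(1))
E
```

```text
clock: 3.7
tcp_pos: [0.4923, 0.2025, 0.2319]
orientation: [1.834, 0.639, -1.832]
contact_force: [-0.1, 0.5, -0.2]
grip_width: 0.0497
t 3.7 tcp [492.3 202.5 231.9] yawY -51.5 xz -1.0 w 49.7 F [-0.06  0.51 -0.2 ] M [ 0.083 -0.048  0.025] q [-1.02  0.27  0.62  1.93 -0.18  1.   -1.22]
[159.9  -2.6  -0.5]
```

```bash
python3 -m pendant '[50,40,-2,0,0,50,40,0,0,0,50,40,0,0,0,50,25,0,0,0,50,14,0,0,0,50,0,0,0,0,14,0,0,0,0,14,0,0,0,0,14,0,0,0,0,14,0,0,0,0,14,0,0,0,0]' 20; python3 - <<'E'
from h import *
st()
im,P=cloud('side');cv2.imwrite('pics/s1.png',cv2.resize(im[190:320,230:380,::-1],None,fx=4,fy=4))
E
```

```text
clock: 5.08
tcp_pos: [0.4902, 0.2095, 0.0729]
orientation: [1.83, 0.648, -1.826]
contact_force: [3.1, 1.6, 3.3]
grip_width: 0.0178
t 5.08 tcp [490.2 209.5  72.9] yawY -51.0 xz -1.0 w 17.8 F [3.1  1.6  3.32] M [ 0.179 -0.609  0.032] q [-0.91  0.5   0.5   2.05 -0.38  0.67 -1.06]
```

View pics/s1.png

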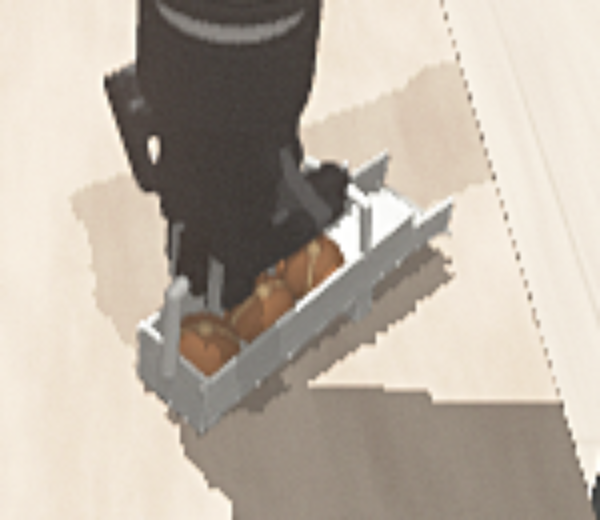

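Gripped with 20 N and the walnuts haven't moved. Now a small test lift at low force to see whether the scoop pivots in the pads.

```bash
cat >> h.py <<'E'
def tilt(cam='side'):
    # scoop tilt from handle/trough points near the hand: fit plane of the walls' outer points
    p,A=st();im,P=cloud(cam);h=A[:,2]
    Q=P.reshape(-1,3)*1000-p;C=im.reshape(-1,3).astype(int)
    a=Q@h;b=Q@A[:,1];z=Q[:,2]
    return im,P,a,b,z,C
E
python3 -m pendant '[14,-2,0,0,0,14,-2,0,0,0,14,-2,0,0,0,14,-2,0,0,0,14,0,0,0,0,14,0,0,0,0]' 20; python3 - <<'E'
from h import *
im,P,a,b,z,C=tilt('side')
# bottom edge heights along scoop: grey pts on wall facing camera; list top height per a-bin
g=(C.max(1)-C.min(1)<30)&(C.max(1)>90)&(abs(b)<32)
for lo in range(-30,170,15):
    m=g&(a>=lo)&(a<lo+15)&(z>-75)&(z<0)
    if m.sum()>3: print(lo,m.sum(),(np.percentile(z[m],[3,97])+p[2] if 0 else np.percentile(z[m],[3,97])).round(1))
cv2.imwrite('pics/s2.png',cv2.resize(im[190:320,230:380,::-1],None,fx=4,fy=4))
E
```

```text
clock: 5.88
tcp_pos: [0.489, 0.2091, 0.0802]
orientation: [1.828, 0.647, -1.828]
contact_force: [0.3, 0.4, -3.1]
grip_width: 0.0179
t 5.88 tcp [489.  209.1  80.2] yawY -51.0 xz -1.0 w 17.9 F [ 0.31  0.44 -3.14] M [ 0.076 -0.104 -0.018] q [-0.92  0.49  0.51  2.05 -0.37  0.69 -1.07]
-30 323 [-68.2  -5.6]
-15 88 [-65.9 -29.7]
0 93 [-60.7 -27.9]
15 80 [-59.6 -24.6]
30 66 [-57.  -22.5]
45 65 [-53.2 -18.6]
60 67 [-52.2 -16.8]
75 92 [-68.4  -1.5]
90 103 [-68.4 -12.9]
105 108 [-45.  -10.6]
120 101 [-42.8 -11.3]
135 116 [-42.6 -20.6]
150 41 [-53.2 -20.8]
```

View pics/s2.png

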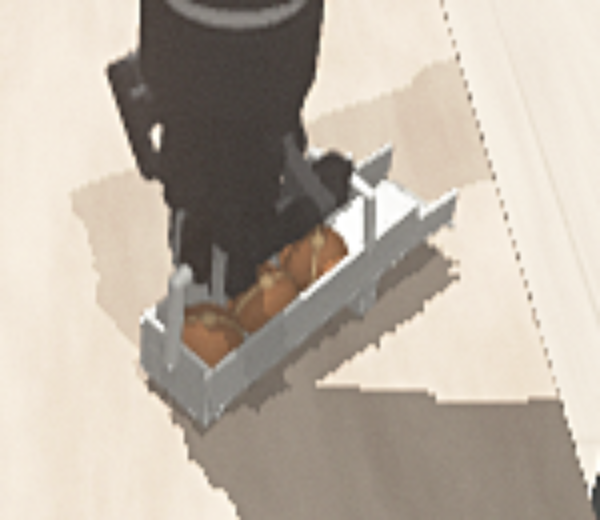

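The wrist carries the full weight (about 2.9 N) and the scoop stays level, so 20 N holds it without any pivot. Next I'll see whether a width command near the handle's width gives a softer grip. I'll stay a few mm above the table for this.

```bash
python3 -m pendant '[14,3,0,0,0,17.2,0,0,0,0,17.2,0,0,0,0]' 20;python3 -m pendant '[17.6,0,0,0,0,17.6,0,0,0,0]' 20;python3 -m pendant '[17.9,0,0,0,0,17.9,0,0,0,0]' 20; python3 -m pendant '[18.1,0,0,0,0,18.1,0,0,0,0]' 20 ; python3 - <<'E'
from h import *
st()
E
```

```text
clock: 6.3
tcp_pos: [0.4891, 0.2091, 0.0772]
orientation: [1.828, 0.647, -1.828]
contact_force: [-0.0, -0.5, -2.3]
grip_width: 0.0174
clock: 6.55
tcp_pos: [0.4892, 0.2091, 0.0773]
orientation: [1.828, 0.647, -1.828]
contact_force: [0.9, 0.4, -1.9]
grip_width: 0.0179
clock: 6.8
tcp_pos: [0.4891, 0.2091, 0.0774]
orientation: [1.828, 0.647, -1.828]
contact_force: [0.2, -0.5, -1.4]
grip_width: 0.0177
clock: 7.05
tcp_pos: [0.4893, 0.2092, 0.0775]
orientation: [1.828, 0.648, -1.828]
contact_force: [-0.0, 0.5, 0.5]
grip_width: 0.0177
t 7.05 tcp [489.3 209.2  77.5] yawY -51.0 xz -1.0 w 17.7 F [-0.04  0.49  0.53] M [0.097 0.103 0.031] q [-0.91  0.5   0.5   2.05 -0.37  0.68 -1.06]
```

A command of about 17.6 mm gives a soft grip. Test: lift the rear 8 mm with it and look for pivoting about the front foot.

```bash
cat >> h.py <<'E'
def slope(cam='side'):
    im,P,a,b,z,C=tilt(cam)
    g=(C.max(1)-C.min(1)<30)&(C.max(1)>90)&(abs(b)<32)
    X=[];L=[];H=[]
    for lo in range(-10,75,5):
        m=g&(a>=lo)&(a<lo+5)&(z>-85)&(z<0)
        if m.sum()>8: X.append(lo);q=np.percentile(z[m],[4,96]);L.append(q[0]);H.append(q[1])
    print('bottom/top slope deg',[np.degrees(np.arctan(np.polyfit(X,v,1)[0])).round(1) for v in(L,H)],'n',len(X))
    return im
E
python3 -m pendant '[18.5,3,0,0,0,17.5,0,0,0,0,17.5,0,0,0,0,17.5,0,0,0,0]' 20
python3 -c 'from h import *;slope()'
python3 -m pendant '[17.5,-2,0,0,0,17.5,-2,0,0,0,17.5,-2,0,0,0,17.5,-2,0,0,0,17.5,0,0,0,0,17.5,0,0,0,0]' 20
python3 -c 'from h import *;slope()'
```

```text
clock: 7.55
tcp_pos: [0.4893, 0.2093, 0.0743]
orientation: [1.828, 0.648, -1.828]
contact_force: [0.5, 1.1, -1.3]
grip_width: 0.0177
t 7.55 tcp [489.3 209.3  74.3] yawY -51.0 xz -1.0 w 17.7 F [ 0.46  1.06 -1.3 ] M [ 0.215 -0.209  0.005] q [-0.91  0.5   0.5   2.05 -0.37  0.68 -1.06]
bottom/top slope deg [np.float64(-0.2), np.float64(9.7)] n 17
clock: 8.35
tcp_pos: [0.4891, 0.2091, 0.0823]
orientation: [1.828, 0.648, -1.828]
contact_force: [-0.2, 0.4, -2.9]
grip_width: 0.0179
t 8.35 tcp [489.1 209.1  82.3] yawY -51.0 xz -1.0 w 17.9 F [-0.24  0.42 -2.88] M [ 0.071 -0.121  0.015] q [-0.92  0.49  0.51  2.05 -0.36  0.69 -1.07]
bottom/top slope deg [np.float64(-0.3), np.float64(10.3)] n 17
```

```bash
for w in 17.7 17.8 17.9 18.0; do echo "== $w"; case $w in 17.7) python3 -m pendant '[17.7,0,0,0,0,17.7,0,0,0,0,17.7,0,0,0,0]';; 17.8) python3 -m pendant '[17.8,0,0,0,0,17.8,0,0,0,0,17.8,0,0,0,0]';; 17.9) python3 -m pendant '[17.9,0,0,0,0,17.9,0,0,0,0,17.9,0,0,0,0]';; 18.0) python3 -m pendant '[18.0,0,0,0,0,18.0,0,0,0,0,18.0,0,0,0,0]';; esac >/dev/null; python3 -c 'from h import *;slope()'; done
```

```text
== 17.7
t 8.78 tcp [489.1 209.1  82.3] yawY -51.0 xz -1.0 w 17.8 F [ 0.33  0.8  -1.5 ] M [ 0.064 -0.101  0.032] q [-0.92  0.49  0.51  2.05 -0.36  0.69 -1.07]
bottom/top slope deg [np.float64(-0.1), np.float64(9.5)] n 17
== 17.8
t 9.2 tcp [489.2 209.1  82.3] yawY -51.0 xz -1.0 w 18.0 F [-0.19 -0.38 -2.79] M [ 0.088 -0.078 -0.023] q [-0.92  0.49  0.51  2.05 -0.36  0.69 -1.07]
bottom/top slope deg [np.float64(-0.3), np.float64(9.7)] n 17
== 17.9
t 9.62 tcp [489.1 209.1  82.3] yawY -51.0 xz -1.0 w 18.0 F [-0.69 -0.08 -1.56] M [-0.108  0.035  0.007] q [-0.92  0.49  0.51  2.05 -0.36  0.69 -1.07]
bottom/top slope deg [np.float64(-0.3), np.float64(5.6)] n 17
== 18.0
t 10.05 tcp [489.4 209.2  82.5] yawY -51.0 xz -1.0 w 18.1 F [-0.37  0.06 -0.08] M [0.117 0.014 0.03 ] q [-0.92  0.49  0.51  2.05 -0.36  0.69 -1.07]
bottom/top slope deg [np.float64(0.3), np.float64(14.1)] n 17
```

At 17.9 mm the scoop pivots freely: the nose dropped 4° onto the foot. At 17.8 it holds and at 18.0 it lets go, so I can control the tilt with the grip width. Next I open the fingers, check how the scoop stands, and regrip.

```bash
python3 -m pendant '[18.5,0,0,0,0,22,0,0,0,0,30,0,0,0,0]'; python3 - <<'E'
from h import *
im=slope()
cv2.imwrite('pics/s3.png',cv2.resize(im[190:320,230:380,::-1],None,fx=4,fy=4))
im,P=cloud('top');x,y,z=P[...,0],P[...,1],P[...,2]
near=(abs(x-.46)<.13)&(abs(y-.18)<.13)
s=P[near&(z>.012)&(z<.065)];print(box(s))
E
```

```text
clock: 10.48
tcp_pos: [0.4891, 0.2091, 0.0823]
orientation: [1.828, 0.647, -1.828]
contact_force: [0.0, 0.1, -0.4]
grip_width: 0.03
t 10.47 tcp [489.1 209.1  82.3] yawY -51.0 xz -1.0 w 30.0 F [ 0.04  0.08 -0.36] M [ 0.064 -0.014  0.008] q [-0.92  0.49  0.51  2.05 -0.36  0.69 -1.07]
bottom/top slope deg [np.float64(-0.3), np.float64(14.0)] n 17
(array([432.7, 164.6]), array([161.9,  49. ]), 39.2)
```

View pics/s3.png

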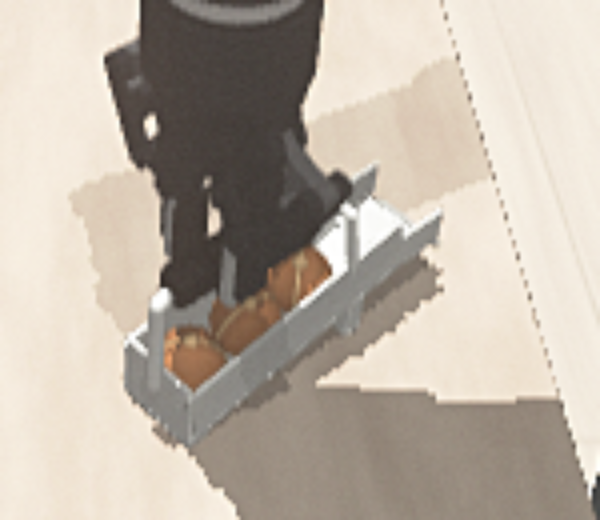

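The scoop stands and the walnuts are in place. It was dragged about 1 cm with the hand. I'll grip a little further back, firmly this time, then lift and turn.

```bash
python3 -m pendant '[30,8,0,-7,0,30,0,0,0,0,14,0,0,0,0,14,0,0,0,0,14,0,0,0,0,14,0,0,0,0,14,0,0,0,0]' 80; python3 -m pendant '[14,-10,0,0,0,14,-20,0,0,0,14,-25,0,0,0,14,-25,0,0,0,14,-20,0,0,0,14,-5,0,0,0,14,0,0,0,0]'; python3 - <<'E'
from h import *
slope()
im,P=cloud('top');x,y,z=P[...,0],P[...,1],P[...,2]
p,A=st()
d=(P*1000-p)@A
m=(abs(d[...,1])<32)&(d[...,2]>20)&(d[...,2]<190)&(abs(-d[...,0]+40-20)<75)&(z>.05)
Q=d[m];print(len(Q),'front z',np.percentile(Q[:,2],[98,99.5,100]).round(1),'lat',np.percentile(Q[:,1],[1,99]).round(1))
E
```

```text
clock: 11.45
tcp_pos: [0.4946, 0.2135, 0.0743]
orientation: [1.828, 0.647, -1.828]
contact_force: [0.1, -0.5, -1.5]
grip_width: 0.0162
clock: 12.32
tcp_pos: [0.4943, 0.2135, 0.1792]
orientation: [1.828, 0.648, -1.828]
contact_force: [0.0, 0.7, -2.8]
grip_width: 0.0166
t 12.32 tcp [494.3 213.5 179.2] yawY -51.0 xz -1.0 w 16.6 F [ 0.03  0.7  -2.84] M [ 0.093 -0.139  0.046] q [-1.    0.35  0.6   1.97 -0.25  0.9  -1.17]
bottom/top slope deg [np.float64(9.7), np.float64(9.3)] n 17
t 12.43 tcp [494.  213.3 178.5] yawY -51.0 xz -1.0 w 16.6 F [-0.26  0.59 -2.64] M [ 0.085 -0.095  0.036] q [-1.    0.35  0.6   1.97 -0.25  0.9  -1.17]
1524 front z [156.1 158.7 159.5] lat [-24.5  22.9]
```

```bash
python3 -m pendant '[14,0,12,8,0,14,0,22,15,0,14,0,27,18,0,14,0,27,18,0,14,0,27,18,0,14,0,22,15,0,14,0,14,8,0,14,0,0,0,-0.05,14,0,0,0,-0.1,14,0,0,0,-0.12,14,0,0,0,-0.12,14,0,0,0,-0.12,14,0,0,0,-0.12,14,0,0,0,-0.08,14,0,0,0,-0.05,14,0,0,0,0]'; python3 - <<'E'
from h import *
im=slope()
im,P=cloud('top');cv2.imwrite('pics/t4.png',cv2.resize(im[140:300,200:400,::-1],None,fx=4,fy=3.75));x,y,z=P[...,0],P[...,1],P[...,2]
p,A=st()
d=(P*1000-p)@A
m=(abs(d[...,1])<32)&(d[...,2]>20)&(d[...,2]<175)&(z>.1)&(z<.18)
Q=d[m];print(len(Q),'front z',np.percentile(Q[:,2],[98,99.5,100]).round(1),'lat',np.percentile(Q[:,1],[1,99]).round(1))
t=P[(abs(x-.48)<.08)&(abs(y+.2)<.07)&(z>.09)&(z<.104)];print('rim',box(t))
E
```

```text
clock: 14.42
tcp_pos: [0.5117, 0.0331, 0.179]
orientation: [1.304, 1.145, -1.305]
contact_force: [0.0, 0.6, -2.5]
grip_width: 0.0166
t 14.43 tcp [511.7  33.1 179. ] yawY -7.5 xz -1.0 w 16.6 F [ 0.02  0.62 -2.46] M [ 0.137  0.041 -0.028] q [-0.59  0.29  0.48  2.02 -0.18  0.87 -0.14]
bottom/top slope deg [np.float64(-4.0), np.float64(9.7)] n 10
t 14.53 tcp [511.8  33.1 179.1] yawY -7.5 xz -1.0 w 16.3 F [ 0.05 -0.37 -1.78] M [0.08  0.002 0.033] q [-0.59  0.29  0.48  2.02 -0.18  0.87 -0.14]
582 front z [157.1 158.3 158.5] lat [-24.8  22.4]
rim (array([ 482.8, -199.6]), array([90., 95.]), 82.6)
```

View pics/t4.png

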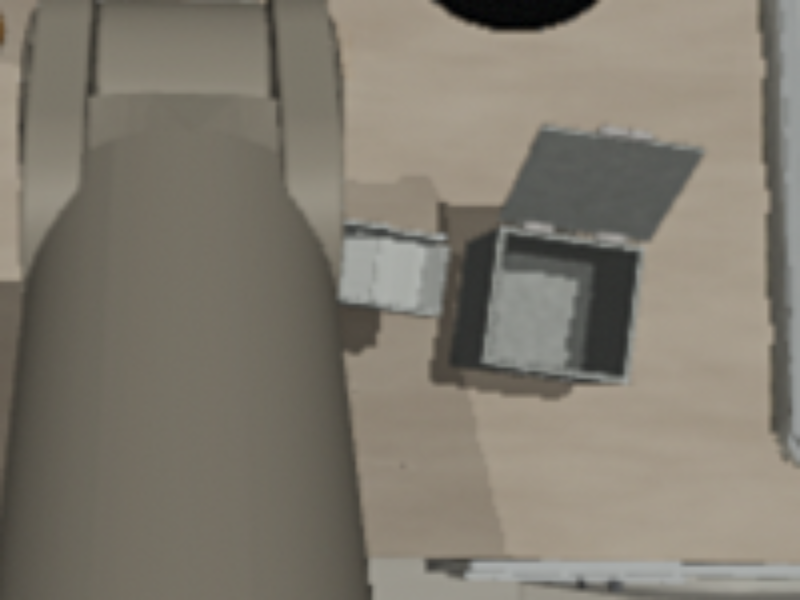

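The spout points squarely at the mouth and the scoop is level. Move forward 60 mm and lower it onto the rim.

```bash
python3 -m pendant '[14,0,0,10,0,14,0,0,15,0,14,0,0,15,0,14,0,0,12,0,14,0,0,8,0,14,8,0,0,0,14,10,0,0,0,14,8,0,0,0,14,3,0,0,0,14,0,0,0,0]'; python3 -m pendant '[14,2,0,0,0,14,0,0,0,0]';python3 -m pendant '[14,2,0,0,0,14,0,0,0,0]'; python3 - <<'E'
from h import *
st();im,P=cloud('side');cv2.imwrite('pics/s5.png',cv2.resize(im[80:210,190:340,::-1],None,fx=4,fy=4))
E
```

```text
clock: 15.78
tcp_pos: [0.504, -0.0261, 0.15]
orientation: [1.304, 1.145, -1.305]
contact_force: [0.3, 0.1, -2.5]
grip_width: 0.0168
clock: 16.02
tcp_pos: [0.5042, -0.0262, 0.1484]
orientation: [1.304, 1.145, -1.304]
contact_force: [-0.5, -0.6, -2.6]
grip_width: 0.0169
clock: 16.27
tcp_pos: [0.5041, -0.0263, 0.1462]
orientation: [1.304, 1.145, -1.304]
contact_force: [-0.1, 0.2, -2.8]
grip_width: 0.0166
t 16.27 tcp [504.1 -26.3 146.2] yawY -7.5 xz -1.0 w 16.6 F [-0.15  0.22 -2.75] M [0.153 0.014 0.012] q [-0.48  0.33  0.49  2.06 -0.22  0.79  0.01]
```

View pics/s5.png

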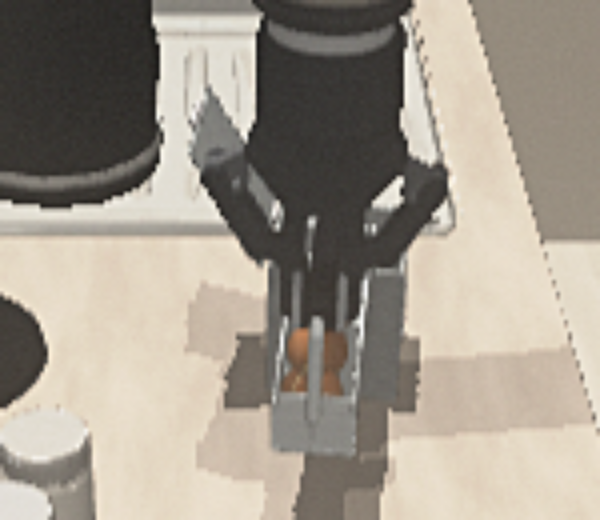

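```bash
python3 -m pendant '[14,1.5,0,0,0,14,0,0,0,0]'|grep -E 'tcp|force';python3 -m pendant '[14,1,0,0,0,14,0,0,0,0]'|grep -E 'tcp|force'; python3 -m pendant '[14,1,0,0,0,14,0,0,0,0]'|grep -E 'tcp|force'
```

```text
tcp_pos: [0.5042, -0.0262, 0.1448]
contact_force: [-0.2, -0.4, -1.8]
tcp_pos: [0.5044, -0.026, 0.144]
contact_force: [0.2, 1.4, 1.0]
tcp_pos: [0.5045, -0.0257, 0.1431]
contact_force: [-0.4, 4.5, 5.1]
```

It's on the rim at TCP z ≈ 144.5. Ease off, soften the grip, and raise the handle along the arc about the rim, first for about 8°.

```bash
python3 -m pendant '[14,-1.5,0,0,0,17.7,0,0,0,0,17.85,0,0,0,0]' 20|grep -E 'tcp|force|width'; python3 -m pendant '[17.9,-3,0,1.5,0,17.9,-3,0,1.5,0,17.9,-3,0,1.5,0,17.9,0,0,0,0,17.9,0,0,0,0]'|grep -E 'tcp|force|width'; python3 -c 'from h import *;slope()'
```

```text
tcp_pos: [0.5041, -0.0266, 0.1441]
contact_force: [-0.3, 0.4, -0.5]
grip_width: 0.0178
tcp_pos: [0.5035, -0.0309, 0.1533]
contact_force: [-0.8, -0.8, -1.5]
grip_width: 0.0177
t 18.07 tcp [503.5 -30.9 153.3] yawY -7.5 xz -1.0 w 17.7 F [-0.75 -0.85 -1.52] M [-0.229  0.048  0.004] q [-0.47  0.32  0.5   2.06 -0.21  0.81  0.02]
bottom/top slope deg [np.float64(7.6), np.float64(5.2)] n 4
```

```bash
cat >> h.py <<'E'
def rear():
    im,P,a,b,z,C=tilt('side')
    g=(C.max(1)-C.min(1)<35)&(C.max(1)>70)&(abs(b)<22)&(a<-8)&(a>-75)&(z>-80)&(z<40)
    A_,Z=a[g],z[g];k=np.ones(len(A_),bool)
    for _ in range(6):
        c=np.polyfit(Z[k],A_[k],1);e=A_-np.polyval(c,Z);k=abs(e)<max(2.5,1.5*np.median(abs(e)))
    print('rear wall tilt deg (nose-down +)',np.degrees(np.arctan(c[0])).round(1),k.sum(),len(A_),'a@-50',np.polyval(c,-50).round(1),'z',np.percentile(Z[k],[2,98]).round(1))
    return im
E
python3 -c 'from h import *;rear()'
python3 -m pendant '[17.9,-4,0,2.5,0,17.9,-4,0,2.5,0,17.9,-4,0,2.5,0,17.9,0,0,0,0]'|grep -E 'tcp|force|width'; python3 -c 'from h import *;rear()'
```

```text
t 18.12 tcp [503.5 -30.8 153.2] yawY -7.5 xz -1.0 w 17.9 F [-0.3  -1.03 -1.8 ] M [-0.143  0.053 -0.038] q [-0.47  0.32  0.5   2.06 -0.21  0.81  0.02]
rear wall tilt deg (nose-down +) 4.0 281 458 a@-50 -30.0 z [-70.6  10.2]
tcp_pos: [0.5028, -0.0385, 0.1657]
contact_force: [-0.2, -1.1, -1.2]
grip_width: 0.0178
t 18.68 tcp [502.8 -38.5 165.7] yawY -7.5 xz -1.0 w 17.8 F [-0.18 -1.11 -1.22] M [-0.134  0.054 -0.041] q [-0.47  0.3   0.51  2.05 -0.19  0.84  0.02]
rear wall tilt deg (nose-down +) 7.8 314 497 a@-50 -36.8 z [-68.3  17.2]
```

```bash
python3 -m pendant '[17.9,-4,0,3,0,17.9,-4,0,3,0,17.9,-4,0,3.3,0,17.9,-4,0,3.3,0,17.9,0,0,0,0]'|grep -E 'tcp|force|width'; python3 -c 'from h import *;rear()'
```

```text
tcp_pos: [0.5011, -0.0511, 0.1817]
contact_force: [-0.3, 0.2, -1.6]
grip_width: 0.018
t 19.35 tcp [501.1 -51.1 181.7] yawY -7.5 xz -1.0 w 18.0 F [-0.27  0.16 -1.55] M [-0.106  0.049 -0.01 ] q [-0.46  0.27  0.52  2.04 -0.18  0.87  0.03]
rear wall tilt deg (nose-down +) 16.8 309 517 a@-50 -46.9 z [-62.9  18.7]
```

```bash
python3 -m pendant '[17.9,-4,0,3.8,0,17.9,-4,0,4,0,17.9,-4,0,4.2,0,17.9,-4,0,4.5,0,17.9,-4,0,5,0,17.9,0,0,0,0]'|grep -E 'tcp|force|width'; python3 -c '
from h import *;im=rear();cv2.imwrite("pics/s6.png",cv2.resize(im[80:210,190:340,::-1],None,fx=4,fy=4))'
```

```text
tcp_pos: [0.4983, -0.0725, 0.2017]
contact_force: [1.1, 0.6, -2.7]
grip_width: 0.0182
t 20.15 tcp [498.3 -72.5 201.7] yawY -7.5 xz -1.0 w 18.2 F [ 1.06  0.59 -2.75] M [ 0.108 -0.055 -0.053] q [-0.44  0.25  0.54  2.02 -0.16  0.92  0.06]
rear wall tilt deg (nose-down +) 25.9 343 545 a@-50 -63.2 z [-53.4  21.6]
```

View pics/s6.png

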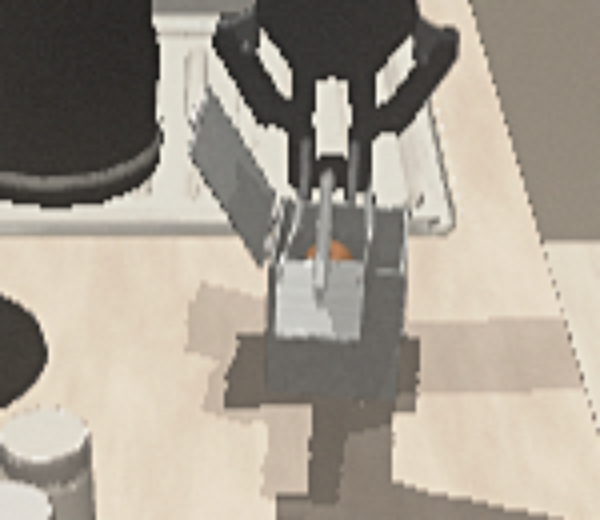

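At 26° one walnut still shows, and the lip is in the mouth by geometry (z ≈ 84). Continue to about 38°.

```bash
python3 -m pendant '[17.9,-2.5,0,4,0,17.9,-2.5,0,4,0,17.92,-2.5,0,4,0,17.92,-2.5,0,4,0,17.92,0,0,0,0,17.92,0,0,0,0]'|grep -E 'tcp|force|width'; python3 - <<'E'
from h import *
im=rear()
for c in('side','top'):
    if c=='top': viewer.grab_frame(c)
    print(c,[((np.array(x['location'])*1000).round(0).tolist(),round(x['score'],2)) for x in nets.look_for('walnut_1',c)])
E
```

```text
tcp_pos: [0.4961, -0.0877, 0.2112]
contact_force: [0.4, 0.5, -1.2]
grip_width: 0.0181
t 20.95 tcp [496.1 -87.7 211.2] yawY -7.4 xz -1.0 w 18.1 F [ 0.35  0.51 -1.18] M [ 0.047  0.    -0.002] q [-0.42  0.23  0.55  2.01 -0.15  0.94  0.08]
rear wall tilt deg (nose-down +) 35.2 353 551 a@-50 -74.1 z [-47.1  34. ]
side []
top [([660.0, 84.0, 101.0], 0.37)]
```

```bash
python3 -m pendant '[17.92,-2.5,0,4,0,17.92,-2.5,0,4.5,0,17.92,-2,0,4.5,0,17.92,0,0,0,0,17.92,0,0,0,0]'|grep -E 'tcp|force|width'; python3 - <<'E'
from h import *
im=rear();im2,P=viewer.grab_frame('top'),0
a=cv2.resize(im[100:200,220:340],None,fx=4,fy=4);b=cv2.resize(im2[0][170:260,290:390],None,fx=4,fy=4)
o=np.zeros((400,880,3),np.uint8);o[:400,:480]=a;o[:360,480:880]=b
cv2.imwrite('pics/b7.png',cv2.resize(o,(800,364))[:,:,::-1])
E
```

```text
tcp_pos: [0.4944, -0.1007, 0.2182]
contact_force: [-0.3, 0.6, -3.1]
grip_width: 0.0182
t 21.77 tcp [ 494.4 -100.7  218.2] yawY -7.5 xz -1.0 w 18.2 F [-0.3   0.62 -3.06] M [ 0.077  0.05  -0.062] q [-0.4   0.23  0.56  2.   -0.15  0.95  0.1 ]
rear wall tilt deg (nose-down +) 34.5 341 550 a@-50 -75.5 z [-46.4  16.4]
```

View pics/b7.png

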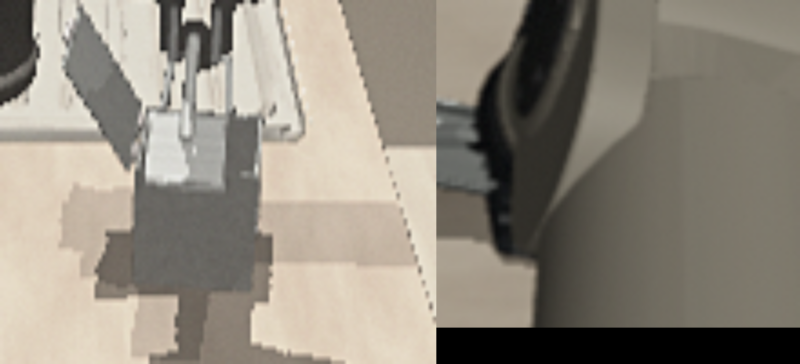

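```bash
python3 -m pendant '[17.5,0,0,0,0]' | grep width; python3 - <<'E'
from h import *
F=[];p=r.get_obs()['tcp_pos']*1000
for i in range(3):
    for c in('wrist','side'):
        im,P=cloud(c)if i==0 else viewer.grab_frame(c);F.append(r.get_obs()['contact_force'])
        if i==0:
            if c=='wrist': cv2.imwrite('pics/w8.png',im[:,:,::-1])
            br=(im[...,0].astype(int)-im[...,2]>45)&(P[...,0]>.38)&(P[...,0]<.58)&(P[...,1]<0)&(P[...,1]>-.26)&(P[...,2]>.005);print(c,'brown',br.sum(),np.nanmedian(P[br],0).round(3) if br.any() else '')
            print([((np.array(x['location'])*1000).round(0).tolist(),round(x['score'],2)) for x in nets.look_for('walnut_1',c)])
print(np.mean(F,0).round(2),np.std(F,0).round(2))
E
```

```text
grip_width: 0.0176
wrist brown 4 [ 0.499 -0.233  0.043]
[([497.0, -74.0, 193.0], 0.24)]
side brown 0 
[]
[ 0.05 -0.36 -1.69] [0.36 0.32 0.35]
```

View pics/w8.png

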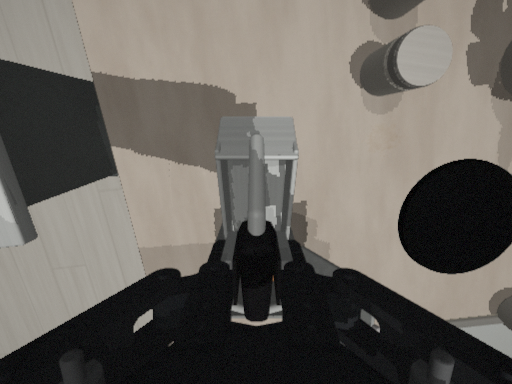

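The wrist view shows the rear and middle of the trough empty around (255,190), with a speck of brown inside the tin. The force on the hand also fits an empty scoop. Firm grip, lift the lip out, and retreat.

```bash
python3 -m pendant '[14,0,0,0,0,14,0,0,0,0,14,-10,0,0,0,14,-15,0,0,0,14,-15,0,0,0,14,-10,0,-5,0,14,0,0,-15,0,14,0,0,-25,0,14,0,0,-30,0,14,0,0,-30,0,14,0,0,-30,0,14,0,0,-30,0,14,0,0,-20,0,14,0,0,-8,0,14,0,0,0,0]' 60| grep -E 'tcp|width|force'; python3 - <<'E'
from h import *
F=[]
im=rear()
im,P=cloud('top');F.append(r.get_obs()['contact_force'])
print(im.shape);cv2.imwrite('pics/t9.png',cv2.resize(im[150:270,180:400,::-1],None,fx=3.6,fy=4))
br=(im[...,0].astype(int)-im[...,2]>40)&(P[...,0]>.4)&(P[...,0]<.56)&(P[...,1]<-.1)&(P[...,1]>-.3);print('brown',br.sum(),np.nanmedian(P[br],0).round(3) if br.any() else '')
for i in range(3): viewer.grab_frame('side');F.append(r.get_obs()['contact_force'])
print(np.mean(F,0))
E
```

```text
tcp_pos: [0.5193, 0.0905, 0.2681]
contact_force: [0.4, -0.5, -1.8]
grip_width: 0.0171
t 24.27 tcp [519.3  90.5 268.1] yawY -7.4 xz -1.0 w 17.1 F [ 0.38 -0.46 -1.8 ] M [0.035 0.028 0.064] q [-0.67  0.2   0.45  1.89 -0.1   1.07 -0.32]
rear wall tilt deg (nose-down +) 35.9 531 855 a@-50 -76.1 z [-46.3  34.5]
(384, 512, 3)
brown 367 [ 0.47  -0.212  0.04 ]
[ 0.54130375  0.1971152  -2.01084447]
```

View pics/t9.png

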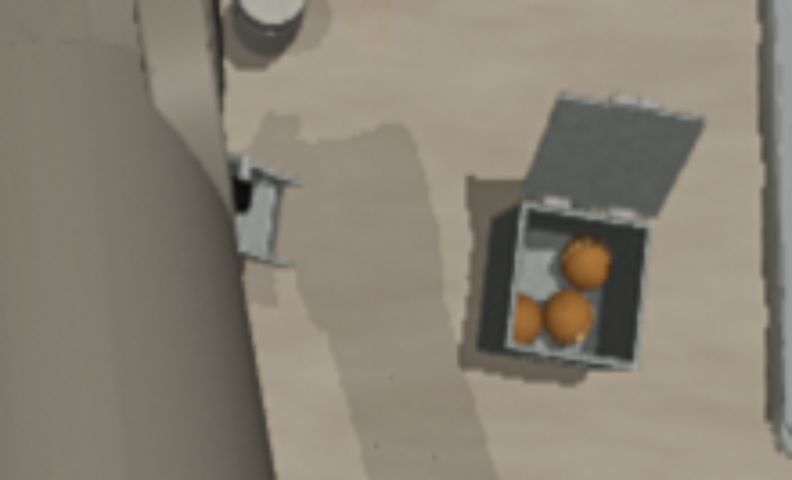

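All three walnuts are in the tin, at (585,262), (568,315) and (526,318) in the crop. Now lower the nose to the table and lay the scoop level with the soft grip.

```bash
python3 -m pendant '[14,20,0,0,0,14,35,0,0,0,14,35,0,0,0,14,25,0,0,0,14,10,0,0,0,14,0,0,0,0,17.85,0,0,0,0,17.9,4,0,-4,0,17.9,4,0,-4,0,17.9,4,0,-4,0,17.9,0,0,0,0]' 20| grep -E 'tcp|width|force'; python3 -c 'from h import *;rear()'
```

```text
tcp_pos: [0.5216, 0.1042, 0.1316]
contact_force: [0.3, 4.1, 4.3]
grip_width: 0.0177
t 25.9 tcp [521.6 104.2 131.6] yawY -7.4 xz -1.0 w 17.7 F [0.27 4.07 4.3 ] M [ 0.876  0.041 -0.1  ] q [-0.63  0.39  0.4   2.01 -0.21  0.78 -0.24]
rear wall tilt deg (nose-down +) 33.9 434 717 a@-50 -72.6 z [-48.3  29.2]
```

```bash
python3 -m pendant '[17.92,4,0,-4,0,17.92,4,0,-4,0,17.92,4,0,-4,0,17.92,4,0,-4,0,17.92,4,0,-4,0,17.92,4,0,-3,0,17.92,0,0,0,0]' 20| grep -E 'tcp|width|force'; python3 -c 'from h import *;rear()'
```

```text
tcp_pos: [0.5234, 0.1247, 0.1065]
contact_force: [1.1, 0.9, -0.3]
grip_width: 0.0181
t 26.82 tcp [523.4 124.7 106.5] yawY -7.4 xz -1.0 w 18.1 F [ 1.08  0.87 -0.31] M [ 0.175 -0.167  0.082] q [-0.65  0.43  0.38  2.01 -0.23  0.74 -0.26]
rear wall tilt deg (nose-down +) 21.9 398 666 a@-50 -58.4 z [-58.   24.5]
```

```bash
python3 -m pendant '[17.92,4,0,-3,0,17.92,4,0,-3,0,17.92,4,0,-2,0,17.92,4,0,-2,0,17.92,4,0,-1,0,17.92,4,0,-1,0,17.92,0,0,0,0]' 20| grep -E 'tcp|width|force'; python3 -c 'from h import *;rear()'
```

```text
tcp_pos: [0.5265, 0.1405, 0.0842]
contact_force: [-1.7, 7.1, 7.8]
grip_width: 0.0182
t 27.75 tcp [526.5 140.5  84.2] yawY -7.3 xz -1.0 w 18.2 F [-1.69  7.12  7.85] M [ 1.535  0.364 -0.033] q [-0.65  0.48  0.35  2.01 -0.26  0.69 -0.27]
rear wall tilt deg (nose-down +) 11.0 363 633 a@-50 -48.7 z [-63.6  29.6]
```

```bash
python3 -m pendant '[17.95,0,0,0,0,17.95,3,0,0,0,17.95,3,0,0,0,17.98,3,0,0,0,18,0,0,0,0,18.05,0,0,0,0]' 20| grep -E 'tcp|width|force'; python3 -c 'from h import *;rear()'
```

```text
tcp_pos: [0.5253, 0.1368, 0.0741]
contact_force: [-0.6, -0.3, -0.5]
grip_width: 0.0182
t 28.55 tcp [525.3 136.8  74.1] yawY -7.4 xz -1.0 w 18.2 F [-0.63 -0.27 -0.53] M [ 0.125  0.068 -0.063] q [-0.65  0.49  0.35  2.02 -0.26  0.68 -0.26]
rear wall tilt deg (nose-down +) 9.7 523 880 a@-50 -58.0 z [-75.3  26.3]
```

```bash
python3 -m pendant '[19,0,0,0,0,22,0,0,0,0,28,0,0,0,0,40,0,0,0,0]' 20| grep -E 'tcp|width|force'; python3 -c '
from h import *;rear();p=r.get_obs()["tcp_pos"]
im,P=cloud("side");x,y,z=P[...,0],P[...,1],P[...,2]
g=(im.max(-1)<60)&(abs(x-p[0])<.1)&(abs(y-p[1])<.12)&(z>.06)&(z<.12)
m=(abs(x-.515)<.1)&(y>-.06)&(y<.22)&(z>.008)&(z<.07);print("scoop",box(P[m]))
t=P[m];u=np.array([-.1305,-.9914]);a=(t[:,:2]-p[:2])@u*1000
for lo in range(-50,170,20):
    k=(a>=lo)&(a<lo+20)
    if k.sum()>5: print(lo,k.sum(),(np.percentile(t[k,2],[2,98])*1000).round(0))
cv2.imwrite("pics/s10.png",cv2.resize(im[150:300,220:370,::-1],None,fx=4,fy=4))'
```

```text
tcp_pos: [0.5255, 0.1372, 0.0743]
contact_force: [-0.2, -0.2, -0.5]
grip_width: 0.0397
t 29.1 tcp [525.5 137.2  74.3] yawY -7.5 xz -1.0 w 39.7 F [-0.24 -0.22 -0.48] M [ 0.001  0.014 -0.009] q [-0.65  0.49  0.35  2.02 -0.26  0.68 -0.26]
rear wall tilt deg (nose-down +) 0.5 450 768 a@-50 -57.2 z [-75.   15.8]
scoop (array([521.8, 113.5]), array([175.4,  48.1]), 82.6)
-50 37 [15. 45.]
-30 149 [11. 48.]
-10 153 [15. 52.]
10 109 [17. 54.]
30 97 [22. 68.]
50 65 [25. 63.]
70 55 [28. 39.]
90 38 [31. 43.]
```

View pics/s10.png

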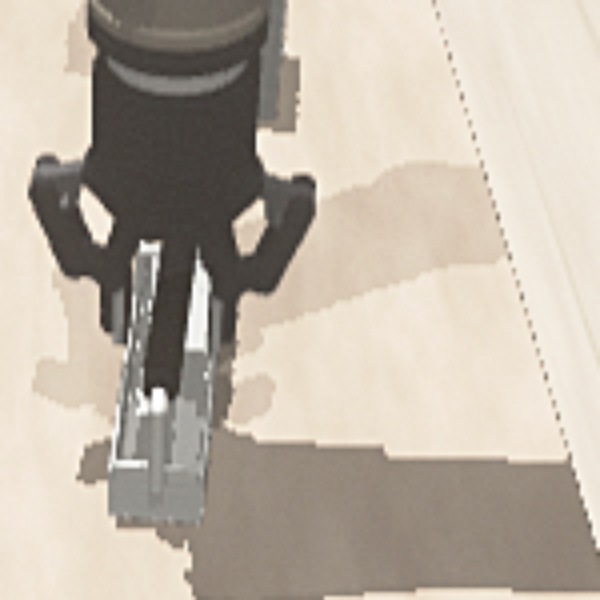

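The scoop stands upright, with the rear wall at 0.5° and the feet down. Now close the fingers, rise, and go round behind the lid.

```bash
python3 -m pendant '[40,-25,0,0,0,40,-40,0,0,0,20,-40,0,0,0,0,-40,0,0,0,0,-15,8,20,0,0,0,17,42,0,0,0,17,42,0,0,0,17,42,0,0,0,17,42,0,0,0,17,42,0,0,0,17,42,0,0,0,17,42,0,0,0,5,26,0,0,0,0,0,0]' 20| grep -E 'tcp|width|force'; python3 - <<'E'
from h import *
p,A=st()
for c in('side','top'):
    im,P=cloud(c);x,y,z=P[...,0],P[...,1],P[...,2]
    t=P[(abs(x-.565)<.045)&(abs(y+.21)<.055)&(z>.12)&(z<.2)]
    if len(t)>20:
        k=(t[:,2]>t[:,2].max()-.006);print(c,len(t),'top edge',t[k].mean(0).round(3),'zmax',t[:,2].max().round(3))
s=P[(abs(x-.52)<.1)&(y>-.06)&(y<.25)&(z>.012)&(z<.12)];print('scoop',box(s),s[:,2].max())
print('target shift',(A.T@(np.array([612,-217,155])-p)).round(1))
E
```

```text
tcp_pos: [0.6105, -0.2215, 0.2333]
contact_force: [0.5, 0.8, -0.4]
grip_width: 0.0001
t 30.95 tcp [ 610.5 -221.5  233.3] yawY -7.8 xz -1.0 w 0.1 F [ 0.53  0.77 -0.44] M [ 0.055  0.063 -0.02 ] q [-0.13  0.47  0.54  1.65 -0.27  1.1   0.34]
side 371 top edge [ 0.574 -0.207  0.182] zmax 0.185
top 894 top edge [ 0.573 -0.212  0.182] zmax 0.185
scoop (array([519.3, 104.2]), array([189.3,  49.3]), 82.7) 0.10512353664734853
target shift [78.3  1.  -4.8]
```

```bash
python3 -m pendant '[0,25,0,-5,0,0,35,0,0,0,0,20,0,0,0,0,0,0,0,0,0,0,-15,0,0,0,0,-15,0,0,0,0,-15,0,0,0,0,-15,0,0,0,0,-12,0,0,0,0,-12,0,0,0,0,-12,0,0,0,0,-10,0,0,0,0,0,0,0]'| grep -E 'tcp|width|force'; python3 - <<'E'
from h import *
st()
im,P=cloud('side');x,y,z=P[...,0],P[...,1],P[...,2]
L=P[nets.silhouettes('tin_lid','side')[0]['mask']] if nets.silhouettes('tin_lid','side') else P[:0]
print(len(L),np.nanpercentile(L,[5,50,95],axis=0).round(3) if len(L) else '')
t=P[(abs(x-.48)<.08)&(abs(y+.2)<.07)&(z>.06)&(z<.098)];print('tin',box(t))
E
```

```text
tcp_pos: [0.5064, -0.198, 0.1539]
contact_force: [0.7, 0.3, -0.5]
grip_width: -0.0002
t 32.67 tcp [ 506.4 -198.   153.9] yawY -7.5 xz -1.0 w -0.2 F [ 0.66  0.28 -0.52] M [ 0.009 -0.021  0.014] q [-0.16  0.39  0.53  1.97 -0.26  0.85  0.38]
199 [[ 0.481 -0.225  0.109]
 [ 0.51  -0.181  0.139]
 [ 0.527 -0.159  0.178]]
tin (array([ 478. , -198.5]), array([94.1, 86.3]), 80.8)
```

```bash
python3 -m pendant '[0,6,-10,0,0,0,8,-9,0,0,0,9,-7,0,0,0,9,-5,0,0,0,8,-3,0,0,0,3,0,0,0,0,0,0,0,0]'| grep -E 'tcp|width|force'
```

```text
tcp_pos: [0.4741, -0.1939, 0.111]
contact_force: [0.7, -0.5, 0.4]
grip_width: -0.0
```

```bash
python3 -m pendant '[0,2,0,0,0,0,0,0,0,0]'| grep -E 'tcp|force';python3 -m pendant '[0,2,0,0,0,0,0,0,0,0]'| grep -E 'tcp|force'
```

```text
tcp_pos: [0.4743, -0.1939, 0.1093]
contact_force: [-0.4, -0.2, -0.3]
tcp_pos: [0.4741, -0.1939, 0.1072]
contact_force: [0.9, 0.3, -0.7]
```

Press down in small steps until the force shows the lid on the rim.

```bash
for i in 1 2 3; do python3 -m pendant '[0,1.5,0,0,0,0,0,0,0,0]'| grep -E 'tcp|force' | tr '\n' ' '; echo; done
```

```text
tcp_pos: [0.4741, -0.1939, 0.1057] contact_force: [-0.1, 0.4, 0.3] 
tcp_pos: [0.4742, -0.1939, 0.1045] contact_force: [-1.8, 0.8, 4.8] 
tcp_pos: [0.4743, -0.194, 0.1042] contact_force: [-5.5, 3.2, 20.2]
```

The lid is hard against the rim with 20 N at z = 104 mm. Retreat and check.

```bash
python3 -m pendant '[0,-3,0,0,0,0,-20,0,0,0,0,-40,0,0,0,0,-40,0,0,0,0,-40,0,0,0,0,0,0,-30,0,0,0,0,-50,0,0,0,0,-50,0,0,0,0,-40,0,0,0,0,0,0]'| grep -E 'tcp|force'; python3 - <<'E'
from h import *
for c in('side','top'):
    im,P=cloud(c);x,y,z=P[...,0],P[...,1],P[...,2]
    t=P[(abs(x-.48)<.07)&(abs(y+.2)<.06)&(z>.085)&(z<.2)]
    if len(t)>10:
        T=t[t[:,2]>.099];print(c,'lid',len(T),box(T),'z',np.percentile(T[:,2],[2,50,98]).round(4));
        k=np.linalg.lstsq(np.c_[T[:,:2]-T[:,:2].mean(0),np.ones(len(T))],T[:,2],rcond=None)[0];print(' plane slopes',k.round(3))
    s=P[(abs(x-.52)<.1)&(y>-.06)&(y<.25)&(z>.012)&(z<.12)];print(' scoop',box(s))
    for n in('jar_a','pepper_mill','walnut_1'): print(' ',n,[(np.round(q['location'],3).tolist(),round(q['score'],2)) for q in nets.look_for(n,c)[:3]])
st()
E
```

```text
tcp_pos: [0.4965, -0.0216, 0.2455]
contact_force: [0.2, 0.0, 0.6]
side lid 696 (array([ 479.4, -198.3]), array([96.4, 99.9]), 82.9) z [0.0997 0.1053 0.1076]
 plane slopes [-0.004 -0.012  0.105]
 scoop (array([521.3, 109.6]), array([184. ,  48.2]), 82.6)
  jar_a [([0.647, 0.02, 0.082], 0.86), ([0.655, 0.091, 0.103], 0.63)]
  pepper_mill [([0.666, 0.19, 0.114], 0.66)]
  walnut_1 []
top lid 167 (array([ 473.4, -239. ]), array([12.5, 91.3]), 82.2) z [0.1018 0.1045 0.108 ]
 plane slopes [0.007 0.069 0.105]
 scoop (array([519.5, 104.2]), array([189.2,  49.2]), 82.6)
  jar_a [([0.652, 0.011, 0.091], 0.63), ([0.661, 0.085, 0.101], 0.61), ([0.524, 0.102, 0.032], 0.54)]
  pepper_mill [([0.653, 0.165, 0.137], 0.97)]
  walnut_1 [([0.662, 0.085, 0.101], 0.67)]
t 36.6 tcp [496.1 -26.3 245.8] yawY -7.6 xz -1.0 w -0.3 F [ 0.07 -0.07 -0.7 ] M [ 0.039 -0.04  -0.039] q [-0.5   0.17  0.49  1.98 -0.09  1.01 -0.1 ]
```

The lid is flat at 105 mm and the tin, scoop, jars and mill are where they should be. Handing in.

```bash
python3 -c 'from bench import r;print(r.hand_in())'
```

```text
the job is handed in; nothing more can be done
None
```

The three walnuts are in the tin, the empty scoop is standing on the worktop, and the tin's lid is shut. I handed the job in at about 36.6 s of the 64 s allowed; no verdict was reported.

**How it was done:** The tool cannot be tilted, so I gripped the scoop's handle near its rear end and carried it level. I rested the spout on the rim with the lip inside the mouth. With a softened grip I raised the handle, letting the scoop pivot between the pads to about 35° nose-down. Afterwards I lifted the lip out and laid the scoop level on the worktop. I then swung the lid over from behind with the closed fingers and pressed it onto the rim with 20 N.

**Last checks:**
- **Walnuts:** all three showed in the tin in the top picture after pouring, and none were found on the worktop.
- **Lid:** flat at 105 mm above the worktop, with a slope of at most about 0.01 in the side view.
- **Tin:** still upright, within about 3 mm of where it started.
- **Scoop:** rear wall within 0.5° of upright, and its outline unchanged after release.
- **Mill and jars:** located where they were at the start, within the networks' error.

**Checks that disagreed or went less smoothly:**
- **Lid slope:** the top camera gave 0.07, but it saw only a 12 mm strip of the lid past the arm, so I went by the side view.
- **Walnut detection:** the network reported one walnut on the worktop in the last top picture, but the position is that of a jar.
- **Grip test:** early on, while finding the soft-grip limit, the scoop dropped about 8 mm back onto the worktop. No walnut left it.

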